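# Inspect angle plates under the swing camera on the hand turntable

### The job

Stand every angle plate from the tray on the round plate of the hand turntable, then swing the inspection camera on its stiff two-joint stand until it is centred over the plate and let go of it there. With the camera standing over them, turn the crank one full turn anticlockwise from its stop, until it meets its stop again, so that the camera has seen the parts all round. Then swing the camera well clear of the turntable, and only after that put all the angle plates back in the tray.

Things in the scene. Friction and masses are not known exactly. Their poses are not given: they have to be found in the camera images.
- angle_plate_0: angle plate, plain machined steel L, about 0.2 kg; two or three are present (absent: None). Origin: centre of its underside. Foot 45 mm along its x, 72 mm along its y, 10 mm thick; upright web 10 mm thick, the whole 45 mm wide, at the +y end (y 26 to 36 mm), up to z = 58 mm, easily pinched from above across its 10 mm. Starts standing in the tray, its y along the tray's y
- angle_plate_1: angle plate, plain machined steel L, about 0.2 kg; two or three are present (absent: None). Origin: centre of its underside. Foot 45 mm along its x, 72 mm along its y, 10 mm thick; upright web 10 mm thick, the whole 45 mm wide, at the +y end (y 26 to 36 mm), up to z = 58 mm, easily pinched from above across its 10 mm. Starts standing in the tray, its y along the tray's y
- angle_plate_2: angle plate, plain machined steel L, about 0.2 kg; two or three are present (absent: None). Origin: centre of its underside. Foot 45 mm along its x, 72 mm along its y, 10 mm thick; upright web 10 mm thick, the whole 45 mm wide, at the +y end (y 26 to 36 mm), up to z = 58 mm, easily pinched from above across its 10 mm. Starts standing in the tray, its y along the tray's y
- tray: low steel tray on a solid base, 210 mm along its x, 110 mm along its y, floor 26 mm above the bench, rim 4 mm thick and 11 mm above the floor, fixed to the bench. Origin: centre of its underside. The angle plates stand side by side along its x, about 64 mm apart
- plate_centre (a point): centre of the upper face of the turntable's round aluminium plate (200 mm across inside a lip 5 mm thick and 8 mm high; face 45 mm above the bench), on its vertical axis. Holds three angle plates side by side, 53 mm apart. Belted 1:1 to the crank: it turns with it, the same way round
- turntable: grey base of the turntable, fixed to the bench, 30 mm high. Origin: on the bench under the plate's axis. The crank's vertical axis stands at x = -175 mm, y = 0 in this frame
- crank (a joint): angle of the crank in rad, 0 at the start, against its stop; grows anticlockwise seen from above; the other stop is at 6.32, one full turn on. It turns easily (about 2 N at the sleeve) and stays where it is left
- crank_grip (a point): middle of the upright black sleeve on the dark steel crank disc (disc 104 mm across, top at 43 mm), 40 mm from the crank's axis, at -x in the turntable's frame when the crank reads 0. 22 mm thick, 45 to 85 mm above the bench, it spins freely on its pin, so the hand need not turn with the crank
- lens (a point): middle of the lens, at the underside of the grey camera head (48 mm across, looks straight down), 150 mm above the bench, on the camera's vertical axis. The head hangs level on two links (first 160 mm from the steel post at the back to the elbow, then 130 mm to the camera's axis), 165 to 200 mm above the bench, with stiff upright joints (0.2 to 0.3 N m) that stay where they are left
- camera_grip (a point): middle of the black grip knob on top of the camera head, straight above the lens. 24 mm thick, from 216 to 252 mm above the bench, it spins freely, and pulling it sideways with 3 to 6 N swings both joints. Seen from above, the elbow stays to the left of the line from the camera to the post

How it is judged:
By the outcome, as a careful person would: the job done as asked, in the order asked, and still so for the second after the job is handed in, with the robot touching nothing.
Of angle_plate_0, angle_plate_1, angle_plate_2 only 2 to 3 are there at a start; the rules pass over those that are not, and their reading is None.
At some moment in a run one of angle_plate_0, angle_plate_1, angle_plate_2 may be knocked a few centimetres aside while the robot is not near it.
Once in a run the grip may slacken for a moment while it holds something.
It also fails if it takes over 210 s, if anything falls off the work surface, if the arm or the gripper's body presses on something with over 40 N, if the wrist force passes 120 N, or if a joint passes its speed limit or range.

### The arm

A 6-joint arm with a two-finger parallel gripper is mounted at the origin on a cart in front of the work surface, level with it; the furniture and walls round the work are solid. World frame = base frame: x ahead of the robot, y to its left, z up, the work surface at z = 0. Lengths are in mm, angles in rad, forces in N, time in s.
With the tool pointing down it reaches from about 300 to 775 mm from the base axis. Payload 14.6 kg.
Tool frame: the origin (TCP) lies midway between the tips of the shut fingers; the grasp point (between the pads) lies 19 mm behind it; x points along the fingers, y is the direction in which the jaws open and shut, and the axes are right-handed (so a half turn about x gives the same grasp; the last joint's range is limited). The gripper opens to 94 mm and grips with 3 to 60 N. Pads are 16 mm wide; open, the fingers measure 119 mm over their backs; the gripper's body (75 mm by 177 mm) begins 78 mm behind the grasp point.
Start: joints at [-1.207, 0.3, 1.521, -0, 1.321, -0.067], TCP at [229.671, -499.74, 205.446] pointing down, gripper open.
Joint ranges: [-3.03, 3.03], [-0.79, 2.21], [0.23, 2.52], [-1.04, 4.18], [0, 3.07], [-2.55, 2.55]. Speed limits (rad/s): [2.22, 2.22, 2.57, 3.14, 3.14, 3.14].

### API

Orientations are given as [roll, pitch, yaw] about the fixed x, y, z axes, in that order (R = Rz(yaw) Ry(pitch) Rx(roll)).
In Python, from cell import * gives the robot as it stands.
- The arm moves only by the tool servo_tool, never from a script. Its arguments are lists of equal length, an entry for each row: "dp": the shift along the world's x, y, z in mm, a list of three; "angular": the turn, a rotation vector about the world's x, y, z in degrees, a list of three; "jaw": the gripper's target within -1 to 1 (shut at 1, half-way at 0, fully open at -1). In form: {"dp": [[dx, dy, dz], ...], "angular": [[ax, ay, az], ...], "jaw": [jaw, ...]}. A call has 1 to 10 rows; each row shifts and turns the commanded pose from where the row before left it; what a row does not reach is not made up. A row lasts 1/8 s, in which the tool goes at most 62.5 mm and 10.7 degrees, less where a joint would pass 70% of its speed; a pose out of reach is approached as far as the arm can. A call is refused whole if a number of a shift passes 62.5 or a number of a turn 10.7, either way. A call with a gripper value outside its range is refused whole. The fingers move at their own pace and stop on an object; "newtons" is the grip in N (left out, the last holds). Time passes only in rows, so rows that do not move let the fingers close. It gives the time, the measured TCP pose, the force and the opening at its end, in the units of the state.
- read_state(): the state, without advancing time (a new reading comes with each control period).
- camera(name): name is "side" or "top"; returns a dict with "frame" (400x640x3 uint8, red, green, blue), "K" (3x3 intrinsics, pixels), "k1" (the pictures are not rectified: a ray, as slopes to the right and down, at radius r is drawn at 1 + k1 r^2 times it, then the intrinsics apply), "extrinsics" (4x4, takes a point from camera to world coordinates). Camera axes: x right, y up, looking along -z (the intrinsics and any distortion apply to the point x, -y, -z); pixel columns grow to the right and rows downward; lengths in mm; the calibration is good to about 2 mm. A picture is of the moment at which its call begins. There is no depth.
- sign_off(): hands the job in, once; it reports no verdict.
The state is a dict: "clock": time; "joints": joint angles; "qd": joint speeds; "effort": joint torques, N m; "eef_pos": TCP position; "eef_rot": TCP orientation; "wrist_force": force on the tool from outside, world axes, zero at the start; "moment": the same for the moment, N m; "finger_gap": finger opening in mm.
Only numpy, scipy, OpenCV 4.12 (cv2) and the standard library are available. Lean on these libraries where they do the work, as an engineer would, in place of code of your own. Each camera call takes 0.05 s, during which the arm holds its last target. There are 200 camera calls.

## Working session

There is one attempt and no reset: what is moved stays moved. The work goes in short steps, Python scripts to look and compute and a tool call to move; the robot and the scene stay as the last step left them, time stands still between calls to the robot, and variables do not carry over. Pictures are saved under pics/ and viewed, about 12 in all and at most 16, crops included, and the job is handed in when it is done.

Besides the shell and the picture viewer there is one more tool, called after "Emit:" as a command line: name --argument value ..., lists and objects as JSON in quotes. servo_tool: Moves the arm, as the interface text tells. Its arguments: {"type":"object","properties":{"dp":{"type":"array"},"angular":{"type":"array"},"jaw":{"type":"array"},"newtons":{"type":"number"}},"required":["dp","angular","jaw"]}

```bash
mkdir -p pics; cat > h.py <<'E'
from cell import *
import numpy as np, cv2
def snap(n,f):
    c=camera(n); cv2.imwrite('pics/'+f,c['frame'][:,:,::-1]); return c
def ray(c,u,v):
    K=c['K'];d=np.array([(u-K[0][2])/K[0][0],(v-K[1][2])/K[1][1]]);s=d.copy()
    for _ in range(20): s=d/(1+c['k1']*(s@s))
    E=np.array(c['extrinsics']);return E[:3,3],E[:3,:3]@np.array([s[0],-s[1],-1])
def onz(c,u,v,z):
    o,d=ray(c,u,v);return (o+d*(z-o[2])/d[2])[:2].round(1)
def proj(c,p):
    E=np.array(c['extrinsics']);q=E[:3,:3].T@(np.array(p)-E[:3,3]);s=np.array([q[0],-q[1]])/-q[2]
    s=s*(1+c['k1']*(s@s));K=c['K'];return (s[0]*K[0][0]+K[0][2]).round(1),(s[1]*K[1][1]+K[1][2]).round(1)
E
python3 - <<'E'
from h import *
for n in('top','side'):
    c=snap(n,n+'0.png');print(n,c['K'],c['k1'],np.array(c['extrinsics']).round(3))
print(read_state())
E
```

```text
top [[458.98232975   0.         318.9531703 ]
 [  0.         458.98232975 206.07246487]
 [  0.           0.           1.        ]] -0.12031991621079767 [[ 2.600000e-02  9.870000e-01 -1.610000e-01  3.881720e+02]
 [-9.990000e-01  2.900000e-02  1.500000e-02 -2.113820e+02]
 [ 2.000000e-02  1.600000e-01  9.870000e-01  1.099925e+03]
 [ 0.000000e+00  0.000000e+00  0.000000e+00  1.000000e+00]]
side [[513.64625313   0.         311.51260511]
 [  0.         513.64625313 200.18198648]
 [  0.           0.           1.        ]] 0.023721723121485315 [[-9.99000e-01  3.00000e-02 -1.90000e-02  5.04369e+02]
 [-3.30000e-02 -5.48000e-01  8.36000e-01  8.90348e+02]
 [ 1.40000e-02  8.36000e-01  5.48000e-01  8.95464e+02]
 [ 0.00000e+00  0.00000e+00  0.00000e+00  1.00000e+00]]
{'clock': 0.1, 'joints': array([-1.20660813e+00,  3.00440458e-01,  1.52149997e+00, -2.52158366e-05,
        1.32068451e+00, -6.66135221e-02]), 'qd': array([ 0.00063647, -0.00181362, -0.00062523,  0.00046795,  0.00179245,
       -0.00175028]), 'effort': array([ 3.01211767e-03, -5.32637501e+01, -3.53283441e+01,  7.09558139e-02,
        2.34638719e-02, -4.98896327e-05]), 'eef_pos': array([ 229.58397152, -499.54373965,  204.93744526]), 'eef_rot': array([-1.61375337,  1.56976375,  1.95864726]), 'wrist_force': array([ 0.36878924, -0.07506982,  1.78750229]), 'moment': array([ 0.01748541, -0.0246328 , -0.0099002 ]), 'finger_gap': 94.07805620698838}
```

View pics/top0.png

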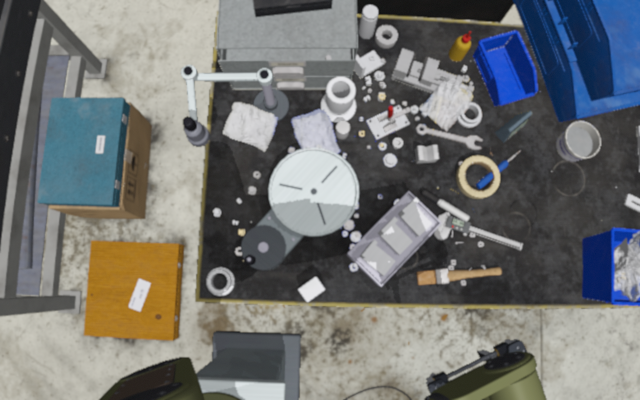

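View pics/side0.png

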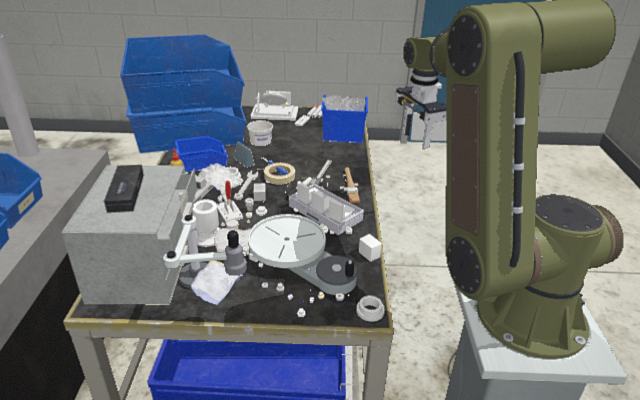

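```bash
python3 - <<'E'
from h import *
t=cv2.imread('pics/top0.png');s=cv2.imread('pics/side0.png')
a=cv2.resize(t[175:300,230:450],(792,450),interpolation=cv2.INTER_CUBIC)
cv2.imwrite('pics/c1.png',a)
b=cv2.resize(s[170:300,150:380],(796,450),interpolation=cv2.INTER_CUBIC)
cv2.imwrite('pics/c2.png',b)
E
```

```text
(no output)
```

View pics/c1.png

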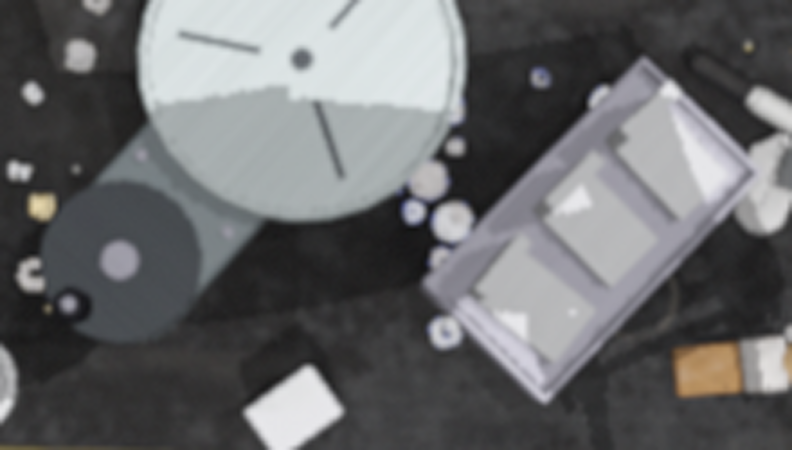

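View pics/c2.png

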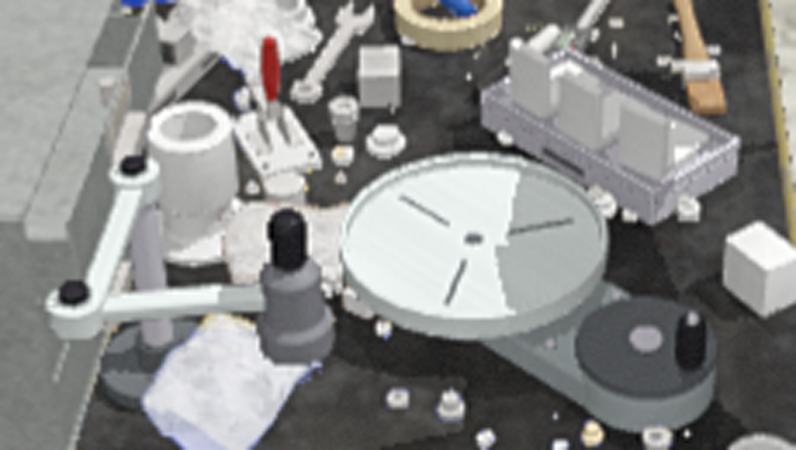

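```bash
python3 - <<'E'
from h import *
t=camera('top');s=camera('side')
T=lambda x,y,z:onz(t,230+x/3.6,175+y/3.6,z)
S=lambda x,y,z:onz(s,150+x/3.46,170+y/3.46,z)
print('plate',T(302,58,45),S(474,238,45)); print('crank',T(120,260,43),S(646,338,43)); print('grip',T(68,303,85),S(692,318,85))
for p in((645,57),(752,172),(545,403),(424,285)):print('tray',T(*p,37))
for p in((738,145),(655,213),(482,92)):print('trayS',S(*p,37))
print('webS');
for p in((620,100),(672,122),(556,70),(607,93),(510,40),(552,55)):print(S(*p,84))
print('webT')
for p in((475,290),(528,236),(542,205),(598,150),(612,140),(665,85)):print(T(*p,84))
print('knob',S(289,213,252),onz(t,190,124,252),onz(t,191,124,234)); print('post',onz(t,265,74,200),S(133,162,205),'elbow',onz(t,190,73,200),S(74,290,205))
E
```

```text
plate [ 594.9 -214.9] [ 594.5 -212.9]
crank [ 460.5 -102.3] [ 460.9 -102.9]
grip [430.3 -75.9] [430.5 -77. ]
tray [ 604.  -441.6]
tray [ 529.3 -512.5]
tray [ 376.8 -376.3]
tray [ 450.3 -297.5]
trayS [ 379.9 -364.4]
trayS [ 452.  -263.7]
trayS [ 603.7 -435.6]
webS
[ 482.2 -357. ]
[ 439.3 -326.2]
[ 537.3 -401.2]
[ 493.2 -367.2]
[ 579.4 -448.7]
[ 541.6 -425.6]
webT
[ 445.2 -325.1]
[ 479.4 -357.6]
[ 498.9 -366.2]
[ 534.3 -401.3]
[ 540.9 -410.1]
[ 576.9 -444. ]
knob [685.4  36.7] [680.4  30.3] [686.6  33.4]
post [ 812.8 -104.5] [811.7 -77. ] elbow [812.   55.1] [815.9  58.3]
```

Emit:
servo_tool --dp '[[23, 15.5, -5], [23, 15.5, -5], [23, 15.5, -5], [23, 15.5, -5], [23, 15.5, -5], [23, 15.5, -5], [23, 15.5, -5], [23, 15.5, -5], [23, 15.5, -5], [23, 15.5, -5]]' --angular '[[0, 0, 10.5], [0, 0, 10.5], [0, 0, 10.5], [0, 0, 10.5], [0, 0, 10.5], [0, 0, 10.5], [0, 0, 10.5], [0, 0, 10.5], [0, 0, 10.5], [0, 0, 10.5]]' --jaw '[-0.3, -0.3, -0.3, -0.3, -0.3, -0.3, -0.3, -0.3, -0.3, -0.3]' --newtons 40

```text
clock: 1.45
eef_pos: [460.3, -344.1, 155.1]
eef_rot: [-2.99, 1.57, 2.421]
wrist_force: [-0.6, -0.1, 0.2]
finger_gap: 60.9
```

Emit:
servo_tool --dp '[[0, 0, -20], [0, 0, -20], [0, 0, 0]]' --angular '[[0, 0, 7.5], [0, 0, 0], [0, 0, 0]]' --jaw '[-0.3, -0.3, -0.3]'

```text
clock: 1.82
eef_pos: [459.1, -344.2, 114.1]
eef_rot: [-3.103, 1.568, 2.433]
wrist_force: [0.5, -0.6, -0.3]
finger_gap: 60.9
```

```bash
cat >> h.py <<'E'
from scipy.spatial.transform import Rotation as Ro
def st():
    s=read_state();R=Ro.from_euler('xyz',s['eef_rot']).as_matrix()
    print(round(s['clock'],1),s['eef_pos'].round(1),'yang',np.degrees(np.arctan2(R[1,1],R[0,1])).round(1),'xdir',R[:,0].round(3),s['wrist_force'].round(1),round(s['finger_gap'],1),s['joints'].round(2))
def pair(tb,sb,f):
    t=camera('top');s=camera('side');out=[]
    for c,(x,y,w,h) in((t,tb),(s,sb)):
        im=c['frame'][y:y+h,x:x+w,::-1];out.append(cv2.resize(im,None,fx=400/h if w*400/h<400 else 400/w,fy=400/h if w*400/h<400 else 400/w,interpolation=cv2.INTER_CUBIC))
    H=max(o.shape[0] for o in out);out=[cv2.copyMakeBorder(o,0,H-o.shape[0],0,0,cv2.BORDER_CONSTANT) for o in out]
    cv2.imwrite('pics/'+f,np.hstack(out));return t,s
E
python3 - <<'E'
from h import *
st(); pair((330,170,120,120),(270,120,120,120),'p1.png')
E
```

```text
1.8 [ 459.1 -344.2  114.1] yang 47.2 xdir [-0.002  0.002 -1.   ] [ 0.5 -0.6 -0.3] 60.9 [-0.71  0.44  1.55  0.    1.15 -1.53]
```

View pics/p1.png

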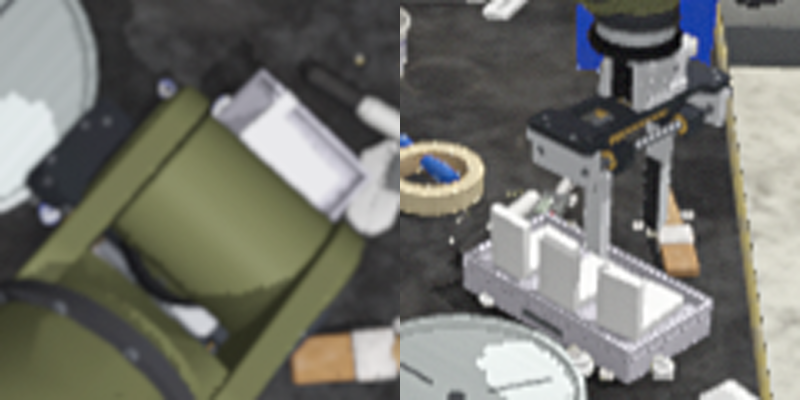

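Emit:
servo_tool --dp '[[1, 0, -25], [0, 0, -25], [0, 0, -19], [0, 0, 0], [0, 0, 0], [0, 0, 0], [0, 0, 0], [0, 0, 0], [0, 0, 0]]' --angular '[[0, 0, 0], [0, 0, 0], [0, 0, 0], [0, 0, 0], [0, 0, 0], [0, 0, 0], [0, 0, 0], [0, 0, 0], [0, 0, 0]]' --jaw '[-0.3, -0.3, -0.3, 1, 1, 1, 1, 1, 1]'

```text
clock: 3.05
eef_pos: [460.8, -344.8, 46.7]
eef_rot: [0.232, 1.57, -0.515]
wrist_force: [0.7, 1.1, 2.5]
finger_gap: 9.4
```

```bash
python3 - <<'E'
from h import *
st(); pair((330,170,120,120),(270,120,120,120),'p2.png')
E
```

```text
3.0 [ 460.8 -344.8   46.7] yang 47.2 xdir [ 0. -0. -1.] [0.7 1.1 2.5] 9.4 [-0.71  0.53  1.59  0.    1.02 -1.53]
```

View pics/p2.png

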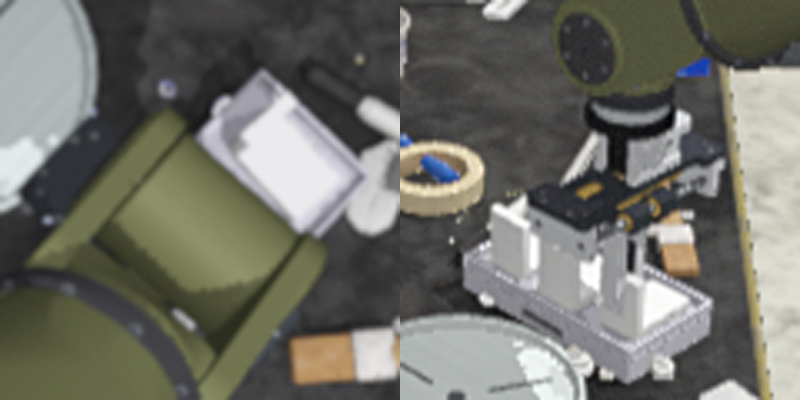

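Emit:
servo_tool --dp '[[0, 0, 25], [0, 0, 40], [0, 0, 38], [19, 32, 0], [19, 32, 0], [19, 32, 0], [19, 32, 0], [19, 32, 0], [17.5, 32, 0], [0, 0, 0]]' --angular '[[0, 0, 0], [0, 0, 0], [0, 0, 0], [0, 0, 0], [0, 0, 0], [0, 0, 0], [0, 0, 0], [0, 0, 0], [0, 0, 0], [0, 0, 0]]' --jaw '[1, 1, 1, 1, 1, 1, 1, 1, 1, 1]'

```text
clock: 4.4
eef_pos: [573.7, -150.8, 148.9]
eef_rot: [-2.822, 1.57, 2.717]
wrist_force: [-0.7, -0.8, -1.9]
finger_gap: 9.7
```

```bash
python3 - <<'E'
from h import *
st(); pair((250,120,120,120),(220,120,140,140),'p3.png')
E
```

```text
4.4 [ 573.7 -150.8  148.9] yang 47.3 xdir [-0.001  0.    -1.   ] [-0.7 -0.8 -1.9] 9.7 [-0.32  0.44  1.46  0.    1.24 -1.15]
```

View pics/p3.png

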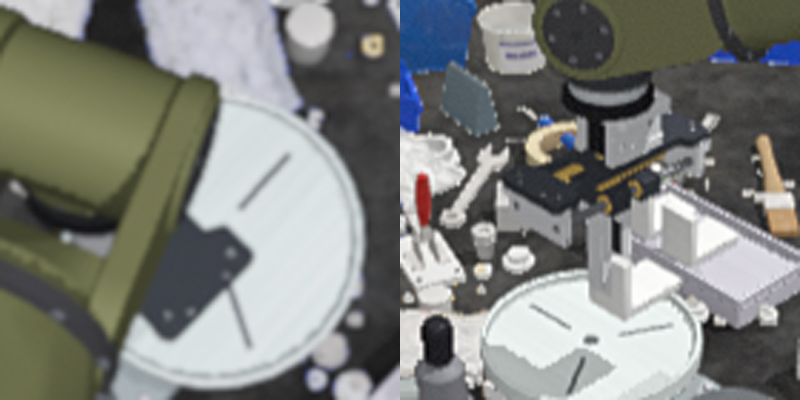

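Emit:
servo_tool --dp '[[0, -1, -35], [0, 0, -30], [0, 0, -14], [0, 0, -3.5], [0, 0, 0], [0, 0, 0], [0, 0, 0], [0, 0, 0], [0, 0, 40], [0, 0, 45]]' --angular '[[0, 0, 0], [0, 0, 0], [0, 0, 0], [0, 0, 0], [0, 0, 0], [0, 0, 0], [0, 0, 0], [0, 0, 0], [0, 0, 0], [0, 0, 0]]' --jaw '[1, 1, 1, 1, 1, -0.3, -0.3, -0.3, -0.3, -0.3]'

```text
clock: 5.75
eef_pos: [572.8, -153.6, 152.7]
eef_rot: [-2.694, 1.569, 2.842]
wrist_force: [0.8, -0.1, -0.0]
finger_gap: 56.3
```

Emit:
servo_tool --dp '[[-12, -47, 0], [-12, -47, 0], [-12, -47, 0], [-12, -47, 0], [-12.5, -47.5, 0], [0, 0, 0]]' --angular '[[0, 0, 0], [0, 0, 0], [0, 0, 0], [0, 0, 0], [0, 0, 0], [0, 0, 0]]' --jaw '[-0.3, -0.3, -0.3, -0.3, -0.3, -0.3]'

```text
clock: 6.5
eef_pos: [511.3, -392.0, 151.7]
eef_rot: [-1.495, 1.571, -2.246]
wrist_force: [-0.4, 0.1, -0.0]
finger_gap: 60.9
```

```bash
python3 - <<'E'
from h import *
st(); t,s=pair((250,140,200,150),(220,120,170,140),'p4.png')
print(proj(s,(512.6,-386.7,84)),proj(s,(556,-433,84)))
E
```

```text
6.5 [ 511.3 -392.   151.7] yang 47.0 xdir [-0. -0. -1.] [-0.4  0.1 -0. ] 60.9 [-0.71  0.55  1.29 -0.    1.3  -1.53]
(np.float64(318.9), np.float64(193.1)) (np.float64(304.9), np.float64(184.5))
```

View pics/p4.png

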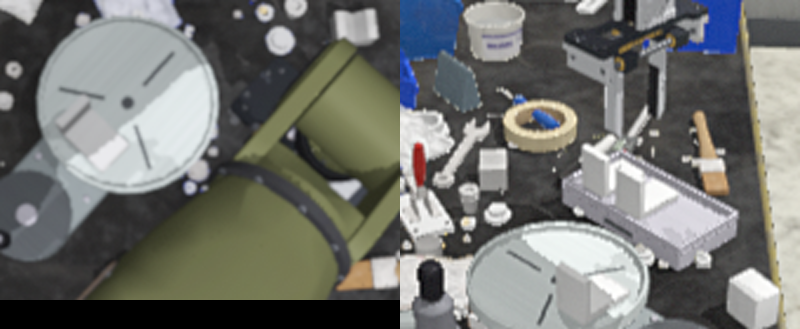

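Emit:
servo_tool --dp '[[1.5, 5, -40], [0, 0, -40], [0, 0, -25], [0, 0, 0], [0, 0, 0], [0, 0, 0], [0, 0, 0], [0, 0, 0], [0, 0, 0]]' --angular '[[0, 0, 0], [0, 0, 0], [0, 0, 0], [0, 0, 0], [0, 0, 0], [0, 0, 0], [0, 0, 0], [0, 0, 0], [0, 0, 0]]' --jaw '[-0.3, -0.3, -0.3, -0.3, 1, 1, 1, 1, 1]'

```text
clock: 7.72
eef_pos: [514.2, -384.3, 47.1]
eef_rot: [-0.044, 1.571, -0.791]
wrist_force: [-0.5, 0.3, 0.4]
finger_gap: 14.5
```

Emit:
servo_tool --dp '[[0, 0, 0], [0, 0, 25], [0, 0, 40], [0, 0, 38], [0, 0, 0]]' --angular '[[0, 0, 0], [0, 0, 0], [0, 0, 0], [0, 0, 0], [0, 0, 0]]' --jaw '[1, 1, 1, 1, 1]'

```text
clock: 8.35
eef_pos: [515.0, -384.9, 152.6]
eef_rot: [0.059, 1.566, -0.689]
wrist_force: [-0.5, -0.3, -2.8]
finger_gap: 10.0
```

```bash
python3 - <<'E'
from h import *
st()
E
```

```text
8.3 [ 515.  -384.9  152.6] yang 47.2 xdir [ 0.004 -0.003 -1.   ] [-0.5 -0.3 -2.8] 10.0 [-0.7   0.55  1.3   0.    1.29 -1.52]
```

Emit:
servo_tool --dp '[[17, 32.5, 0], [17, 32.5, 0], [17, 32.5, 0], [17, 32.5, 0], [17, 32.5, 0], [16, 31, 0], [0, 0, 0], [0, 0, -40], [0, 0, -30], [0, 0, 0]]' --angular '[[0, 0, 0], [0, 0, 0], [0, 0, 0], [0, 0, 0], [0, 0, 0], [0, 0, 0], [0, 0, 0], [0, 0, 0], [0, 0, 0], [0, 0, 0]]' --jaw '[1, 1, 1, 1, 1, 1, 1, 1, 1, 1]'

```text
clock: 9.6
eef_pos: [613.3, -190.9, 76.6]
eef_rot: [-2.735, 1.565, 2.8]
wrist_force: [0.1, -0.3, -1.7]
finger_gap: 9.6
```

Emit:
servo_tool --dp '[[0, 0, -13], [0, 0, -4], [0, 0, 0], [0, 0, 0], [0, 0, 0], [0, 0, 0], [0, 0, 40], [0, 0, 45], [0, 0, 0]]' --angular '[[0, 0, 0], [0, 0, 0], [0, 0, 0], [0, 0, 0], [0, 0, 0], [0, 0, 0], [0, 0, 0], [0, 0, 0], [0, 0, 0]]' --jaw '[1, 1, 1, -0.3, -0.3, -0.3, -0.3, -0.3, -0.3]'

```text
clock: 10.72
eef_pos: [616.6, -191.2, 151.7]
eef_rot: [0.389, 1.565, -0.358]
wrist_force: [0.3, 0.2, -0.8]
finger_gap: 60.6
```

Emit:
servo_tool --dp '[[-10, -40, 0], [-10, -40, 0], [-10, -40, 0], [-10, -40, 0], [-10, -40, 0], [-10, -40, 0], [0, 0, 0]]' --angular '[[0, 0, 0], [0, 0, 0], [0, 0, 0], [0, 0, 0], [0, 0, 0], [0, 0, 0], [0, 0, 0]]' --jaw '[-0.3, -0.3, -0.3, -0.3, -0.3, -0.3, -0.3]'

```text
clock: 11.6
eef_pos: [553.6, -432.9, 146.0]
eef_rot: [-2.987, 1.569, 2.545]
wrist_force: [0.5, 0.4, -0.6]
finger_gap: 61.1
```

```bash
python3 - <<'E'
from h import *
st(); t,s=pair((250,140,200,150),(220,120,170,140),'p5.png')
print(proj(s,(556,-433,84)))
E
```

```text
11.6 [ 553.6 -432.9  146. ] yang 47.0 xdir [-0.002  0.001 -1.   ] [ 0.5  0.4 -0.6] 61.1 [-0.72  0.7   1.08 -0.    1.37 -1.54]
(np.float64(304.9), np.float64(184.5))
```

View pics/p5.png

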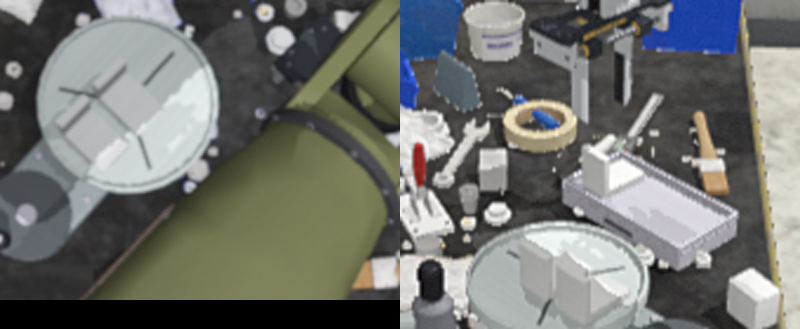

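Emit:
servo_tool --dp '[[2.5, 0, -40], [0, 0, -40], [0, 0, -19], [0, 0, 0], [0, 0, 0], [0, 0, 0], [0, 0, 0], [0, 0, 0], [0, 0, 0], [0, 0, 0]]' --angular '[[0, 0, 0], [0, 0, 0], [0, 0, 0], [0, 0, 0], [0, 0, 0], [0, 0, 0], [0, 0, 0], [0, 0, 0], [0, 0, 0], [0, 0, 0]]' --jaw '[-0.3, -0.3, -0.3, -0.3, 1, 1, 1, 1, 1, 1]'

```text
clock: 12.95
eef_pos: [557.7, -430.8, 49.0]
eef_rot: [-1.591, 1.571, -2.338]
wrist_force: [0.2, 0.1, 1.5]
finger_gap: 9.9
```

Emit:
servo_tool --dp '[[0, 0, 0], [0, 0, 25], [0, 0, 40], [0, 0, 38], [0, 0, 0]]' --angular '[[0, 0, 0], [0, 0, 0], [0, 0, 0], [0, 0, 0], [0, 0, 0]]' --jaw '[1, 1, 1, 1, 1]'

```text
clock: 13.58
eef_pos: [558.5, -431.4, 155.0]
eef_rot: [0.042, 1.566, -0.705]
wrist_force: [-0.8, -0.0, -2.8]
finger_gap: 9.7
```

```bash
python3 - <<'E'
from h import *
st()
E
```

```text
13.6 [ 558.5 -431.4  155. ] yang 47.2 xdir [ 0.004 -0.003 -1.   ] [-0.8 -0.  -2.8] 9.7 [-0.71  0.69  1.06  0.    1.38 -1.53]
```

Emit:
servo_tool --dp '[[17, 33.5, 0], [17, 33.5, 0], [17, 33.5, 0], [17, 33.5, 0], [17, 33.5, 0], [15, 33.5, 0], [0, 0, 0], [0, 0, -40], [0, 0, -28], [0, 0, 0]]' --angular '[[0, 0, 0], [0, 0, 0], [0, 0, 0], [0, 0, 0], [0, 0, 0], [0, 0, 0], [0, 0, 0], [0, 0, 0], [0, 0, 0], [0, 0, 0]]' --jaw '[1, 1, 1, 1, 1, 1, 1, 1, 1, 1]'

```text
clock: 14.82
eef_pos: [655.8, -229.9, 80.4]
eef_rot: [-2.767, 1.565, 2.768]
wrist_force: [0.2, -0.0, -1.6]
finger_gap: 9.7
```

Emit:
servo_tool --dp '[[0, 0, -14], [0, 0, -5], [0, 0, 0], [0, 0, 0], [0, 0, 0], [0, 0, 0], [0, 0, 40], [0, 0, 45], [0, 0, 0]]' --angular '[[0, 0, 0], [0, 0, 0], [0, 0, 0], [0, 0, 0], [0, 0, 0], [0, 0, 0], [0, 0, 0], [0, 0, 0], [0, 0, 0]]' --jaw '[1, 1, 1, -0.3, -0.3, -0.3, -0.3, -0.3, -0.3]'

```text
clock: 15.95
eef_pos: [659.1, -230.3, 154.2]
eef_rot: [0.36, 1.564, -0.388]
wrist_force: [0.8, -0.1, -0.3]
finger_gap: 60.6
```

Emit:
servo_tool --dp '[[0, 0, 50], [0, 0, 50], [-30, 0, 40], [-40, 0, 0], [-40, 30, 0], [0, 40, 0], [0, 40, 0], [0, 0, 0]]' --angular '[[0, 0, 0], [0, 0, 0], [0, 0, 0], [0, 0, 0], [0, 0, 0], [0, 0, 0], [0, 0, 0], [0, 0, 0]]' --jaw '[-0.3, -0.3, -0.3, -0.3, -0.3, -0.3, -0.3, -0.3]'

```text
clock: 16.95
eef_pos: [547.6, -117.8, 289.5]
eef_rot: [-3.007, 1.57, 2.532]
wrist_force: [0.3, -0.6, 0.4]
finger_gap: 61.0
```

```bash
python3 - <<'E'
from h import *
st(); t,s=pair((170,100,260,180),(150,120,220,180),'p6.png')
E
```

```text
16.9 [ 547.6 -117.8  289.5] yang 47.3 xdir [-0.  0. -1.] [ 0.3 -0.6  0.4] 61.0 [-0.28  0.27  1.36  0.    1.51 -1.1 ]
```

View pics/p6.png

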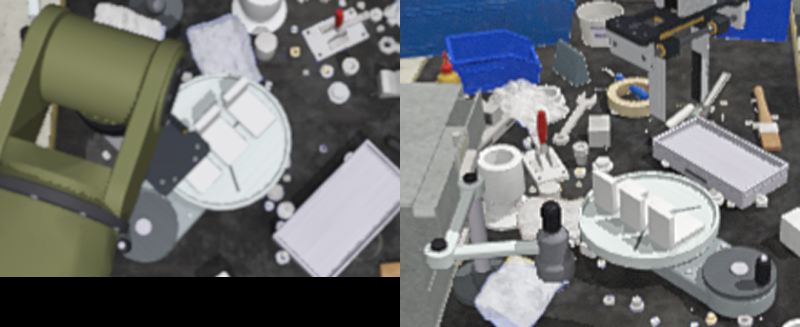

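```bash
python3 - <<'E'
from h import *
t=camera('top');s=camera('side')
for c,f,b in((t,'top0.png',(180,108,35,40)),(s,'side0.png',(222,225,22,36))):
    x,y,w,h=b;g=cv2.imread('pics/'+f)[y:y+h,x:x+w].max(2)
    n,l,S,ce=cv2.connectedComponentsWithStats((g<45).astype(np.uint8))
    for i in range(1,n):
        if S[i,4]>12: print(f,S[i]+[x,y,0,0,0],ce[i]+[x,y],'top252/mid234',onz(c,*(ce[i]+[x,y]),252),onz(c,*(ce[i]+[x,y]),234))
a=cv2.imread('pics/top0.png')[100:155,170:225];b=cv2.imread('pics/side0.png')[215:285,200:270]
cv2.imwrite('pics/k.png',np.hstack([cv2.resize(q,(400,400),interpolation=cv2.INTER_NEAREST) for q in(a,b)]))
E
```

```text
top0.png [212 108   3  15  34] [213.14705882 115.76470588] top252/mid234 [698.2 -13.9] [704.7  -9.7]
top0.png [184 118  12  12  75] [190.06666667 124.33333333] top252/mid234 [679.7  30.1] [685.9  35.2]
top0.png [210 142   5   6  28] [212.         144.67857143] top252/mid234 [639.6 -15.9] [644.9 -11.8]
side0.png [228 233  10  15 112] [232.77678571 240.5       ] top252/mid234 [682.1  66.9] [687.1  43.8]
```

View pics/k.png

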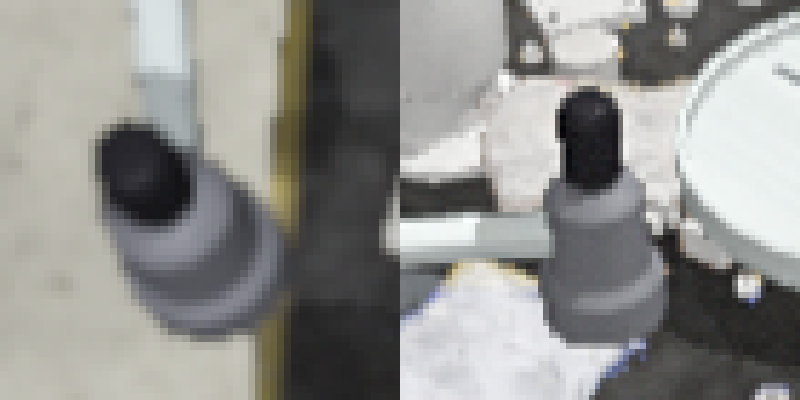

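Emit:
servo_tool --dp '[[27.5, 31, 0], [27.5, 31, 0], [27.5, 31, 0], [27.5, 31, 0], [28, 31, 0], [0, 0, 0], [0, 0, 0]]' --angular '[[0, 0, 0], [0, 0, 0], [0, 0, 0], [0, 0, 0], [0, 0, 0], [0, 0, 0], [0, 0, 0]]' --jaw '[-0.3, -0.3, -0.3, -0.3, -0.3, -0.3, -0.3]'

```text
clock: 18.02
eef_pos: [685.6, 34.1, 289.4]
eef_rot: [-2.16, 1.57, -2.909]
wrist_force: [0.8, 0.2, -0.0]
finger_gap: 61.2
```

```bash
python3 - <<'E'
from h import *
st(); t,s=pair((170,80,260,180),(170,110,160,160),'p7.png')
E
```

```text
18.0 [685.6  34.1 289.4] yang 47.1 xdir [-0.001 -0.    -1.   ] [ 0.8  0.2 -0. ] 61.2 [-0.    0.59  0.92 -0.    1.63 -0.83]
```

View pics/p7.png

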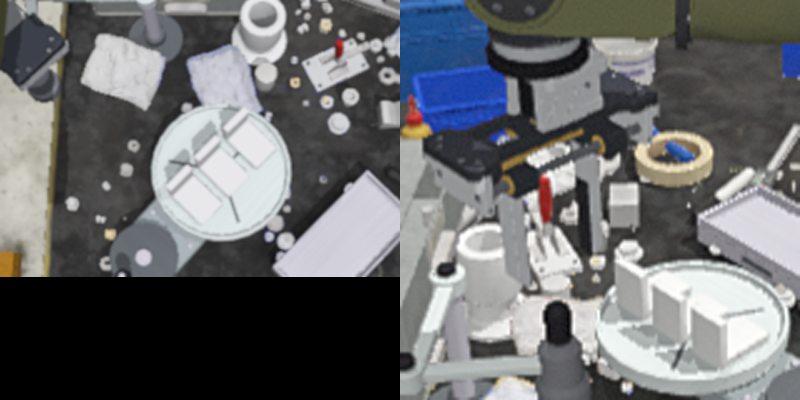

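Emit:
servo_tool --dp '[[0, 2, -25], [0, 0, -25], [0, 0, -14], [0, 0, 0], [0, 0, 0], [0, 0, 0], [0, 0, 0], [0, 0, 0], [0, 0, 0], [0, 0, 0]]' --angular '[[0, 0, 0], [0, 0, 0], [0, 0, 0], [0, 0, 0], [0, 0, 0], [0, 0, 0], [0, 0, 0], [0, 0, 0], [0, 0, 0], [0, 0, 0]]' --jaw '[-0.3, -0.3, -0.3, -0.3, 1, 1, 1, 1, 1, 1]' --newtons 30

```text
clock: 19.38
eef_pos: [685.7, 37.3, 226.1]
eef_rot: [1.087, 1.57, 0.34]
wrist_force: [0.1, 0.8, 0.3]
finger_gap: 22.9
```

```bash
python3 - <<'E'
from h import *
st()
E
```

```text
19.4 [685.7  37.3 226.1] yang 47.2 xdir [ 0.  0. -1.] [0.1 0.8 0.3] 22.9 [ 0.    0.61  1.03  0.    1.5  -0.82]
```

Emit:
servo_tool --dp '[[-2, -6, 0], [-5, -13, 0], [-5, -13, 0], [-5, -13, 0], [-5, -13, 0], [-5, -13, 0], [-5, -13, 0], [-5, -13, 0], [-5, -13, 0], [-4, -13, 0]]' --angular '[[0, 0, 0], [0, 0, 0], [0, 0, 0], [0, 0, 0], [0, 0, 0], [0, 0, 0], [0, 0, 0], [0, 0, 0], [0, 0, 0], [0, 0, 0]]' --jaw '[1, 1, 1, 1, 1, 1, 1, 1, 1, 1]'

```text
clock: 20.62
eef_pos: [639.4, -86.6, 226.0]
eef_rot: [0.895, 1.571, 0.147]
wrist_force: [4.5, 1.8, 2.9]
finger_gap: 23.3
```

Emit:
servo_tool --dp '[[-5, -13, 0], [-5, -13, 0], [-5, -13, 0], [-5, -13, 0], [-5, -13, 0], [-5, -13, 0], [-5, -13, 0], [-5, -13, 0], [-5, -13, 0], [0, -11, 0]]' --angular '[[0, 0, 0], [0, 0, 0], [0, 0, 0], [0, 0, 0], [0, 0, 0], [0, 0, 0], [0, 0, 0], [0, 0, 0], [0, 0, 0], [0, 0, 0]]' --jaw '[1, 1, 1, 1, 1, 1, 1, 1, 1, 1]'

```text
clock: 21.88
eef_pos: [594.4, -214.1, 225.9]
eef_rot: [2.127, 1.57, 1.38]
wrist_force: [4.9, 5.2, 2.4]
finger_gap: 23.2
```

Emit:
servo_tool --dp '[[0, 0, 0], [0, 0, 0]]' --angular '[[0, 0, 0], [0, 0, 0]]' --jaw '[1, 1]'

```text
clock: 22.12
eef_pos: [593.9, -214.3, 225.9]
eef_rot: [-1.878, 1.569, -2.625]
wrist_force: [-4.1, -2.5, 5.0]
finger_gap: 22.7
```

```bash
python3 - <<'E'
from h import *
st()
E
```

```text
22.1 [ 593.9 -214.3  225.9] yang 47.2 xdir [-0.002 -0.001 -1.   ] [-4.1 -2.5  5. ] 22.7 [-0.4   0.47  1.24 -0.    1.43 -1.23]
```

Emit:
servo_tool --dp '[[0, 0, 0], [0, 0, 0], [0, 0, 0], [0, 0, 30], [0, 0, 40], [-33, 27.5, 0], [-33, 27.5, 0], [-33, 27.5, 0], [-33, 27.5, 0], [-32, 27.5, 0]]' --angular '[[0, 0, 0], [0, 0, 0], [0, 0, 0], [0, 0, 0], [0, 0, 0], [0, 0, 0], [0, 0, 0], [0, 0, 0], [0, 0, 0], [0, 0, 0]]' --jaw '[-0.3, -0.3, -0.3, -0.3, -0.3, -0.3, -0.3, -0.3, -0.3, -0.3]'

```text
clock: 23.38
eef_pos: [429.5, -75.3, 295.9]
eef_rot: [1.128, 1.571, 0.381]
wrist_force: [0.6, 0.9, 0.9]
finger_gap: 60.8
```

Emit:
servo_tool --dp '[[0, 0, 0], [0, 0, 0]]' --angular '[[0, 0, 3], [0, 0, 0]]' --jaw '[-0.3, -0.3]'

```text
clock: 23.62
eef_pos: [430.6, -76.0, 296.2]
eef_rot: [0.514, 1.57, -0.181]
wrist_force: [0.3, 1.3, 0.8]
finger_gap: 61.2
```

```bash
python3 - <<'E'
from h import *
st(); t,s=pair((230,80,150,150),(170,110,200,200),'p8.png')
print(proj(t,(594.8,-214,252)),proj(s,(594.8,-214,252)),proj(s,(594.8,-214,150)))
E
```

```text
23.6 [430.6 -76.  296.2] yang 50.2 xdir [ 0.001 -0.    -1.   ] [0.3 1.3 0.8] 61.2 [-0.26 -0.02  1.67  0.    1.49 -1.13]
(np.float64(314.4), np.float64(170.2)) (np.float64(285.9), np.float64(172.3)) (np.float64(286.5), np.float64(206.4))
```

View pics/p8.png

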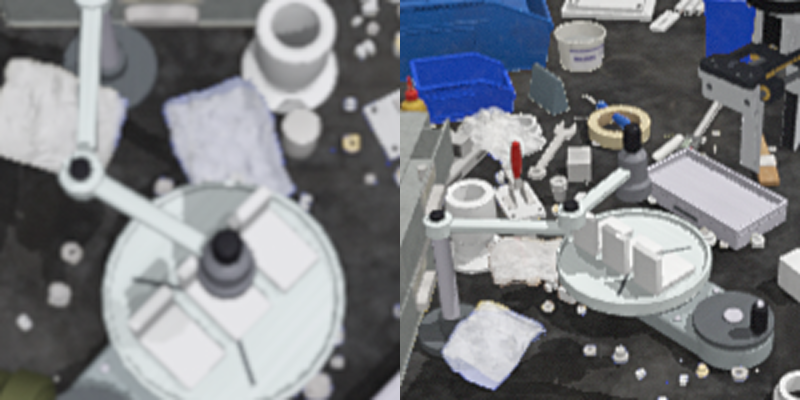

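Emit:
servo_tool --dp '[[-0.5, -0.5, -50], [0, 0, -50], [0, 0, -50], [0, 0, -50], [0, 0, -30], [0, 0, -14], [0, 0, 0], [0, 0, 0]]' --angular '[[0, 0, 0], [0, 0, 0], [0, 0, 0], [0, 0, 0], [0, 0, 0], [0, 0, 0], [0, 0, 0], [0, 0, 0]]' --jaw '[-0.3, -0.3, -0.3, -0.3, -0.3, -0.3, -0.3, 1]' --newtons 15

```text
clock: 24.72
eef_pos: [430.9, -76.9, 53.0]
eef_rot: [0.451, 1.569, -0.244]
wrist_force: [0.2, 0.7, 0.9]
finger_gap: 54.1
```

Emit:
servo_tool --dp '[[0, 0, 0], [0, 0, 0], [0, 0, 0], [0, 0, 0]]' --angular '[[0, 0, 0], [0, 0, 0], [0, 0, 0], [0, 0, 0]]' --jaw '[1, 1, 1, 1]'

```text
clock: 25.22
eef_pos: [430.3, -76.8, 52.2]
eef_rot: [0.443, 1.57, -0.252]
wrist_force: [-0.3, 0.9, 2.4]
finger_gap: 21.4
```

```bash
python3 - <<'E'
from h import *
st()
a=np.radians(140.3+9*np.arange(41));p=40*np.c_[np.cos(a),np.sin(a)]
print(np.diff(p,axis=0).round(1).tolist()); print((p[::10]+[460.7,-102.6]).round(1).tolist())
E
```

```text
25.2 [430.3 -76.8  52.2] yang 50.2 xdir [ 0. -0. -1.] [-0.3  0.9  2.4] 21.4 [-0.26  0.26  1.98  0.    0.9  -1.14]
[[-3.6, -5.1], [-2.8, -5.6], [-1.9, -6.0], [-0.9, -6.2], [0.1, -6.3], [1.1, -6.2], [2.0, -5.9], [2.9, -5.6], [3.8, -5.0], [4.5, -4.4], [5.1, -3.6], [5.6, -2.8], [6.0, -1.9], [6.2, -0.9], [6.3, 0.1], [6.2, 1.1], [5.9, 2.0], [5.6, 2.9], [5.0, 3.8], [4.4, 4.5], [3.6, 5.1], [2.8, 5.6], [1.9, 6.0], [0.9, 6.2], [-0.1, 6.3], [-1.1, 6.2], [-2.0, 5.9], [-2.9, 5.6], [-3.8, 5.0], [-4.5, 4.4], [-5.1, 3.6], [-5.6, 2.8], [-6.0, 1.9], [-6.2, 0.9], [-6.3, -0.1], [-6.2, -1.1], [-5.9, -2.0], [-5.6, -2.9], [-5.0, -3.8], [-4.4, -4.5]]
[[429.9, -77.0], [435.1, -133.4], [491.5, -128.2], [486.3, -71.8], [429.9, -77.0]]
```

Emit:
servo_tool --dp '[[-3.6, -5.1, 0], [-2.8, -5.6, 0], [-1.9, -6.0, 0], [-0.9, -6.2, 0], [0.1, -6.3, 0], [1.1, -6.2, 0], [2.0, -5.9, 0], [2.9, -5.6, 0], [3.8, -5.0, 0], [4.5, -4.4, 0]]' --angular '[[0, 0, 0], [0, 0, 0], [0, 0, 0], [0, 0, 0], [0, 0, 0], [0, 0, 0], [0, 0, 0], [0, 0, 0], [0, 0, 0], [0, 0, 0]]' --jaw '[1, 1, 1, 1, 1, 1, 1, 1, 1, 1]'

```text
clock: 26.48
eef_pos: [435.8, -132.8, 52.1]
eef_rot: [1.635, 1.569, 0.94]
wrist_force: [7.2, 12.6, 5.3]
finger_gap: 21.8
```

```bash
python3 - <<'E'
from h import *
st()
E
```

```text
26.5 [ 435.8 -132.8   52.1] yang 50.2 xdir [ 0.001  0.001 -1.   ] [ 7.2 12.6  5.3] 21.8 [-0.38  0.3   1.93  0.    0.92 -1.25]
```

Emit:
servo_tool --dp '[[5.5, -3.0, 0], [5.6, -2.8, 0], [6.0, -1.9, 0], [6.2, -0.9, 0], [6.3, 0.1, 0], [6.2, 1.1, 0], [5.9, 2.0, 0], [5.6, 2.9, 0], [5.0, 3.8, 0], [4.4, 4.5, 0]]' --angular '[[0, 0, 0], [0, 0, 0], [0, 0, 0], [0, 0, 0], [0, 0, 0], [0, 0, 0], [0, 0, 0], [0, 0, 0], [0, 0, 0], [0, 0, 0]]' --jaw '[1, 1, 1, 1, 1, 1, 1, 1, 1, 1]'

```text
clock: 27.72
eef_pos: [491.8, -128.0, 52.1]
eef_rot: [-1.664, 1.57, -2.359]
wrist_force: [-2.3, -2.1, 7.5]
finger_gap: 21.4
```

```bash
python3 - <<'E'
from h import *
st()
E
```

```text
27.7 [ 491.8 -128.    52.1] yang 50.2 xdir [-0.001 -0.001 -1.   ] [-2.3 -2.1  7.5] 21.4 [-0.33  0.4   1.78 -0.    0.96 -1.2 ]
```

Emit:
servo_tool --dp '[[3.6, 5.1, 0], [2.8, 5.6, 0], [1.9, 6.0, 0], [0.9, 6.2, 0], [-0.1, 6.3, 0], [-1.1, 6.2, 0], [-2.0, 5.9, 0], [-2.9, 5.6, 0], [-3.8, 5.0, 0], [-4.5, 4.4, 0]]' --angular '[[0, 0, 0], [0, 0, 0], [0, 0, 0], [0, 0, 0], [0, 0, 0], [0, 0, 0], [0, 0, 0], [0, 0, 0], [0, 0, 0], [0, 0, 0]]' --jaw '[1, 1, 1, 1, 1, 1, 1, 1, 1, 1]'

```text
clock: 28.98
eef_pos: [486.9, -70.8, 52.1]
eef_rot: [0.222, 1.57, -0.473]
wrist_force: [1.3, -3.4, 5.9]
finger_gap: 21.5
```

```bash
python3 - <<'E'
from h import *
st(); snap('top','q.png')
E
```

```text
29.0 [486.9 -70.8  52.1] yang 50.2 xdir [ 0.001 -0.    -1.   ] [ 1.3 -3.4  5.9] 21.5 [-0.22  0.36  1.83 -0.    0.95 -1.09]
```

Emit:
servo_tool --dp '[[-5.1, 3.6, 0], [-5.6, 2.8, 0], [-6.0, 1.9, 0], [-6.2, 0.9, 0], [-6.3, -0.1, 0], [-6.2, -1.1, 0], [-5.9, -2.0, 0], [-5.6, -2.9, 0], [-5.0, -3.8, 0], [-4.6, -5.2, 0]]' --angular '[[0, 0, 0], [0, 0, 0], [0, 0, 0], [0, 0, 0], [0, 0, 0], [0, 0, 0], [0, 0, 0], [0, 0, 0], [0, 0, 0], [0, 0, 0]]' --jaw '[1, 1, 1, 1, 1, 1, 1, 1, 1, 1]'

```text
clock: 30.28
eef_pos: [430.2, -76.7, 52.1]
eef_rot: [1.46, 1.57, 0.765]
wrist_force: [3.8, 0.9, 7.5]
finger_gap: 21.5
```

Emit:
servo_tool --dp '[[-0.6, -0.8, 0], [-0.3, -0.4, 0], [0, 0, 0]]' --angular '[[0, 0, 0], [0, 0, 0], [0, 0, 0]]' --jaw '[1, 1, 1]'

```text
clock: 30.65
eef_pos: [429.8, -77.3, 52.1]
eef_rot: [1.518, 1.569, 0.822]
wrist_force: [7.0, 6.5, 5.2]
finger_gap: 21.7
```

```bash
python3 - <<'E'
from h import *
st()
E
```

```text
30.6 [429.8 -77.3  52.1] yang 50.2 xdir [ 0.001  0.001 -1.   ] [7.  6.5 5.2] 21.7 [-0.26  0.26  1.98  0.    0.9  -1.14]
```

Emit:
servo_tool --dp '[[-0.5, -0.7, 0], [-0.5, -0.7, 0], [0, 0, 0]]' --angular '[[0, 0, 0], [0, 0, 0], [0, 0, 0]]' --jaw '[1, 1, 1]'

```text
clock: 31.02
eef_pos: [429.7, -77.7, 52.2]
eef_rot: [1.462, 1.566, 0.767]
wrist_force: [14.9, 18.8, 1.4]
finger_gap: 21.4
```

```bash
python3 - <<'E'
from h import *
st()
E
```

```text
31.0 [429.7 -77.7  52.2] yang 50.1 xdir [ 0.003  0.003 -1.   ] [14.9 18.8  1.4] 21.4 [-0.27  0.26  1.98  0.    0.9  -1.14]
```

Emit:
servo_tool --dp '[[0, 0, 0], [0, 0, 0], [0, 0, 0], [0, 0, 50], [0, 0, 60], [0, 0, 60], [0, 0, 60], [0, 0, 14], [0, 0, 0]]' --angular '[[0, 0, 0], [0, 0, 0], [0, 0, 0], [0, 0, 0], [0, 0, 0], [0, 0, 0], [0, 0, 0], [0, 0, 0], [0, 0, 0]]' --jaw '[-0.3, -0.3, -0.3, -0.3, -0.3, -0.3, -0.3, -0.3, -0.3]'

```text
clock: 32.15
eef_pos: [428.4, -79.5, 295.6]
eef_rot: [-0.936, 1.571, -1.631]
wrist_force: [-0.7, 0.4, -0.9]
finger_gap: 61.1
```

```bash
python3 - <<'E'
from h import *
st(); t,s=pair((230,80,150,150),(170,110,200,200),'p9.png')
E
```

```text
32.1 [428.4 -79.5 295.6] yang 50.2 xdir [-0. -0. -1.] [-0.7  0.4 -0.9] 61.1 [-0.27 -0.02  1.68 -0.    1.49 -1.14]
```

View pics/p9.png

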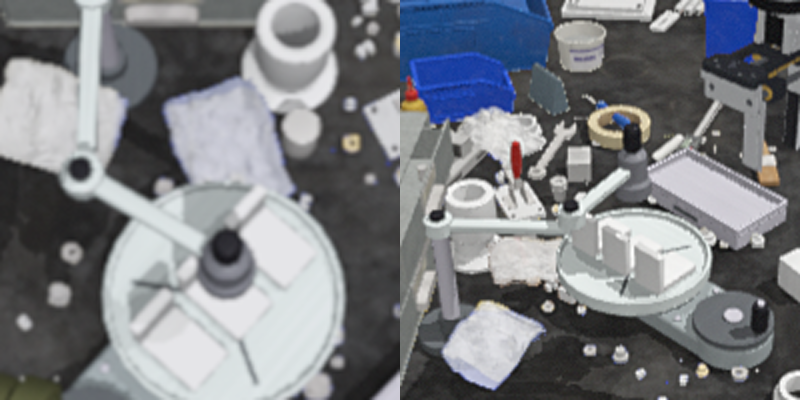

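Emit:
servo_tool --dp '[[33, -27, 0], [33, -27, 0], [33, -27, 0], [33, -27, 0], [33, -26.5, 0], [0, 0, 0], [0, 0, -35], [0, 0, -35], [0, 0, 0], [0, 0, 0]]' --angular '[[0, 0, 0], [0, 0, 0], [0, 0, 0], [0, 0, 0], [0, 0, 0], [0, 0, 0], [0, 0, 0], [0, 0, 0], [0, 0, 0], [0, 0, 0]]' --jaw '[-0.3, -0.3, -0.3, -0.3, -0.3, -0.3, -0.3, -0.3, -0.3, 1]' --newtons 30

```text
clock: 33.5
eef_pos: [593.6, -213.8, 227.3]
eef_rot: [0.305, 1.57, -0.39]
wrist_force: [-0.1, 0.3, 0.4]
finger_gap: 54.3
```

Emit:
servo_tool --dp '[[0, 0, 0], [0, 0, 0], [0, 0, 0], [0, 0, 0], [0, 0, 0]]' --angular '[[0, 0, 0], [0, 0, 0], [0, 0, 0], [0, 0, 0], [0, 0, 0]]' --jaw '[1, 1, 1, 1, 1]'

```text
clock: 34.12
eef_pos: [593.5, -214.0, 226.2]
eef_rot: [-0.203, 1.57, -0.898]
wrist_force: [-2.0, -0.9, 3.3]
finger_gap: 23.0
```

```bash
python3 - <<'E'
from h import *
st()
E
```

```text
34.1 [ 593.5 -214.   226.2] yang 50.2 xdir [ 0. -0. -1.] [-2.  -0.9  3.3] 23.0 [-0.4   0.47  1.24 -0.    1.43 -1.28]
```

Swing back to the original spot.

Emit:
servo_tool --dp '[[3, 6, 0], [5, 13, 0], [5, 13, 0], [5, 13, 0], [5, 13, 0], [5, 13, 0], [5, 13, 0], [5, 13, 0], [5, 13, 0], [5, 13, 0]]' --angular '[[0, 0, 0], [0, 0, 0], [0, 0, 0], [0, 0, 0], [0, 0, 0], [0, 0, 0], [0, 0, 0], [0, 0, 0], [0, 0, 0], [0, 0, 0]]' --jaw '[1, 1, 1, 1, 1, 1, 1, 1, 1, 1]'

```text
clock: 35.38
eef_pos: [641.4, -90.9, 226.3]
eef_rot: [-1.35, 1.57, -2.045]
wrist_force: [-4.7, -3.2, 4.7]
finger_gap: 22.9
```

Emit:
servo_tool --dp '[[5, 13, 0], [5, 13, 0], [5, 13, 0], [5, 13, 0], [5, 13, 0], [5, 13, 0], [5, 13, 0], [5, 13, 0], [4, 13, 0], [0, 6, 0]]' --angular '[[0, 0, 0], [0, 0, 0], [0, 0, 0], [0, 0, 0], [0, 0, 0], [0, 0, 0], [0, 0, 0], [0, 0, 0], [0, 0, 0], [0, 0, 0]]' --jaw '[1, 1, 1, 1, 1, 1, 1, 1, 1, 1]'

```text
clock: 36.62
eef_pos: [686.0, 33.3, 226.2]
eef_rot: [0.822, 1.57, 0.128]
wrist_force: [-0.3, -2.1, 5.2]
finger_gap: 23.0
```

Emit:
servo_tool --dp '[[0, 0, 0], [0, 0, 0]]' --angular '[[0, 0, 0], [0, 0, 0]]' --jaw '[1, 1]'

```text
clock: 36.88
eef_pos: [685.9, 33.4, 226.2]
eef_rot: [1.442, 1.569, 0.748]
wrist_force: [0.2, 2.2, 5.8]
finger_gap: 22.9
```

```bash
python3 - <<'E'
from h import *
st()
E
```

```text
36.9 [685.9  33.4 226.2] yang 50.2 xdir [ 0.001  0.001 -1.   ] [0.2 2.2 5.8] 22.9 [-0.01  0.61  1.04  0.    1.5  -0.88]
```

Emit:
servo_tool --dp '[[0, 0, 0], [0, 0, 0], [0, 0, 0], [0, 0, 35], [0, 0, 35], [-50, -20, 0], [-50, -20, 0], [-50, -20, 0], [-50, -20, 0], [-30, 0, 0]]' --angular '[[0, 0, 0], [0, 0, 0], [0, 0, 0], [0, 0, 0], [0, 0, 0], [0, 0, 0], [0, 0, 0], [0, 0, 0], [0, 0, 0], [0, 0, 0]]' --jaw '[-0.3, -0.3, -0.3, -0.3, -0.3, -0.3, -0.3, -0.3, -0.3, -0.3]'

```text
clock: 38.12
eef_pos: [453.6, -48.7, 296.2]
eef_rot: [0.409, 1.57, -0.287]
wrist_force: [0.2, 1.3, -0.2]
finger_gap: 61.2
```

```bash
python3 - <<'E'
from h import *
st(); t,s=pair((270,140,120,100),(170,110,200,200),'p10.png')
for p in ((615.2,-190.4),(570.8,-153.8),(659.6,-227.9)): 
  a=proj(t,(*p,103));b=proj(s,(*p,103));print(((a[0]-270)*3.33,(a[1]-140)*3.33),((b[0]-170)*2+400,(b[1]-110)*2))
E
```

```text
38.1 [453.6 -48.7 296.2] yang 50.1 xdir [ 0.001 -0.    -1.   ] [ 0.2  1.3 -0.2] 61.2 [-0.19  0.03  1.63 -0.    1.49 -1.06]
(np.float64(110.88900000000004), np.float64(122.54400000000004)) (np.float64(616.4), np.float64(232.2))
(np.float64(53.61300000000008), np.float64(186.48000000000002)) (np.float64(648.8), np.float64(250.2))
(np.float64(168.83099999999996), np.float64(59.94)) (np.float64(585.6), np.float64(214.60000000000002))
```

View pics/p10.png

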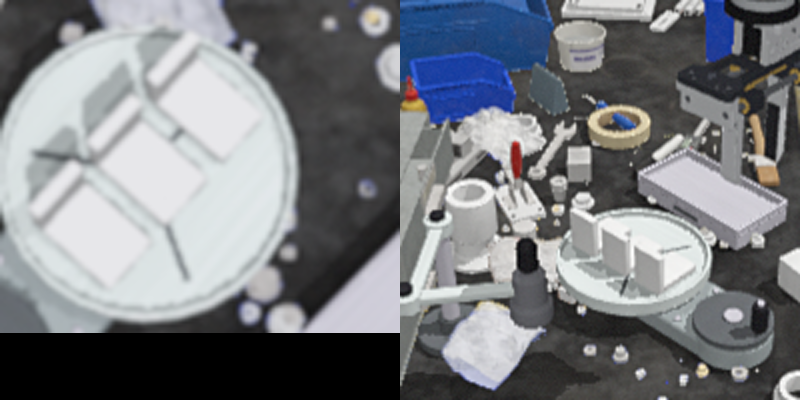

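Emit:
servo_tool --dp '[[30, -26, -20], [30, -26, -40], [30, -27, -40], [27.5, -26, -40], [0, 0, 0], [0, 0, -40], [0, 0, -35], [0, 0, -15], [0, 0, 0], [0, 0, 0]]' --angular '[[0, 0, -1], [0, 0, 0], [0, 0, 0], [0, 0, 0], [0, 0, 0], [0, 0, 0], [0, 0, 0], [0, 0, 0], [0, 0, 0], [0, 0, 0]]' --jaw '[-0.3, -0.3, -0.3, -0.3, -0.3, -0.3, -0.3, -0.3, -0.3, 1]' --newtons 40

```text
clock: 39.48
eef_pos: [573.8, -153.1, 67.7]
eef_rot: [0.405, 1.568, -0.307]
wrist_force: [-0.1, -0.1, 0.1]
finger_gap: 54.4
```

Emit:
servo_tool --dp '[[0, 0, 0], [0, 0, 0], [0, 0, 0], [0, 0, 0], [0, 0, 0], [0, 0, 0], [0, 0, 30], [0, 0, 40], [0, 0, 20], [0, 0, 0]]' --angular '[[0, 0, 0], [0, 0, 0], [0, 0, 0], [0, 0, 0], [0, 0, 0], [0, 0, 0], [0, 0, 0], [0, 0, 0], [0, 0, 0], [0, 0, 0]]' --jaw '[1, 1, 1, 1, 1, 1, 1, 1, 1, 1]'

```text
clock: 40.72
eef_pos: [573.4, -153.0, 156.9]
eef_rot: [0.439, 1.569, -0.273]
wrist_force: [0.4, 0.5, -2.5]
finger_gap: 9.7
```

```bash
python3 - <<'E'
from h import *
st()
E
```

```text
40.7 [ 573.4 -153.   156.9] yang 49.2 xdir [ 0.002 -0.001 -1.   ] [ 0.4  0.5 -2.5] 9.7 [-0.32  0.44  1.45  0.    1.25 -1.18]
```

Emit:
servo_tool --dp '[[-19, -32, 0], [-19, -32, 0], [-19, -32, 0], [-19, -32, 0], [-18, -32, 0], [-18, -31.5, 0], [0, 0, 0], [0, 0, -45], [0, 0, -40], [0, 0, 0]]' --angular '[[0, 0, -2], [0, 0, 0], [0, 0, 0], [0, 0, 0], [0, 0, 0], [0, 0, 0], [0, 0, 0], [0, 0, 0], [0, 0, 0], [0, 0, 0]]' --jaw '[1, 1, 1, 1, 1, 1, 1, 1, 1, 1]'

```text
clock: 41.98
eef_pos: [459.8, -342.5, 67.7]
eef_rot: [-3.114, 1.564, 2.422]
wrist_force: [0.7, -0.6, -0.3]
finger_gap: 10.0
```

```bash
python3 - <<'E'
from h import *
st()
E
```

```text
42.0 [ 459.8 -342.5   67.7] yang 47.2 xdir [-0.005  0.004 -1.   ] [ 0.7 -0.6 -0.3] 10.0 [-0.7   0.5   1.58  0.    1.07 -1.53]
```

Emit:
servo_tool --dp '[[0, 0, 0], [0, 0, 0]]' --angular '[[0, 0, 0], [0, 0, 0]]' --jaw '[1, 1]'

```text
clock: 42.22
eef_pos: [461.7, -344.8, 72.6]
eef_rot: [0.055, 1.568, -0.692]
wrist_force: [0.0, -0.1, -1.9]
finger_gap: 9.3
```

Emit:
servo_tool --dp '[[0, 0, -15], [0, 0, -8], [0, 0, -2.5], [0, 0, 0], [0, 0, 0], [0, 0, 0], [0, 0, 0], [0, 0, 50], [0, 0, 55], [0, 0, 0]]' --angular '[[0, 0, 0], [0, 0, 0], [0, 0, 0], [0, 0, 0], [0, 0, 0], [0, 0, 0], [0, 0, 0], [0, 0, 0], [0, 0, 0], [0, 0, 0]]' --jaw '[1, 1, 1, 1, -0.3, -0.3, -0.3, -0.3, -0.3, -0.3]'

```text
clock: 43.48
eef_pos: [462.3, -345.6, 154.5]
eef_rot: [0.042, 1.564, -0.706]
wrist_force: [0.1, -0.1, -0.3]
finger_gap: 60.8
```

Emit:
servo_tool --dp '[[31, 31, 0], [31, 31, 0], [31, 31, 0], [31, 31, 0], [31, 31, 0], [0, 0, 0], [0, 0, -40], [0, 0, -36], [0, 0, -10], [0, 0, 0]]' --angular '[[0, 0, 2], [0, 0, 0], [0, 0, 0], [0, 0, 0], [0, 0, 0], [0, 0, 0], [0, 0, 0], [0, 0, 0], [0, 0, 0], [0, 0, 0]]' --jaw '[-0.3, -0.3, -0.3, -0.3, -0.3, -0.3, -0.3, -0.3, -0.3, 1]'

```text
clock: 44.72
eef_pos: [615.7, -189.9, 64.4]
eef_rot: [-2.728, 1.57, 2.842]
wrist_force: [-0.3, -0.1, 1.1]
finger_gap: 54.1
```

Emit:
servo_tool --dp '[[0, 0, 0], [0, 0, 0], [0, 0, 0], [0, 0, 0], [0, 0, 0], [0, 0, 0], [0, 0, 30], [0, 0, 40], [0, 0, 20], [0, 0, 0]]' --angular '[[0, 0, 0], [0, 0, 0], [0, 0, 0], [0, 0, 0], [0, 0, 0], [0, 0, 0], [0, 0, 0], [0, 0, 0], [0, 0, 0], [0, 0, 0]]' --jaw '[1, 1, 1, 1, 1, 1, 1, 1, 1, 1]'

```text
clock: 45.98
eef_pos: [616.4, -189.6, 155.5]
eef_rot: [0.367, 1.569, -0.345]
wrist_force: [-0.0, 0.6, -2.8]
finger_gap: 9.5
```

```bash
python3 - <<'E'
from h import *
st(); pair((330,170,120,120),(220,120,170,140),'p11.png')
E
```

```text
46.0 [ 616.4 -189.6  155.5] yang 49.2 xdir [ 0.002 -0.001 -1.   ] [-0.   0.6 -2.8] 9.5 [-0.36  0.55  1.28  0.    1.3  -1.21]
```

Emit:
servo_tool --dp '[[0, 0, 0]]' --angular '[[0, 0, 0]]' --jaw '[1]'

```text
clock: 46.2
eef_pos: [615.5, -189.2, 152.9]
eef_rot: [-2.785, 1.568, 2.786]
wrist_force: [-0.1, -0.5, -2.4]
finger_gap: 10.1
```

```bash
python3 - <<'E'
from h import *
s=camera('side')['frame'][:,:,::-1].astype(int);o=cv2.imread('pics/side0.png').astype(int)
d=np.abs(s-o).max(2)[185:240,285:370]
for r in d[::4,::3]: print(''.join('%4d'%v for v in r))
E
```

```text
7   2   3   4  35  81  45  35   3   1   4   2   3   1   2   1   2   1   2   2   1   2   1   1   1   5   3   5   3
  12   3   5   3  30  31   9  14  14  47  67  41   1  18   9   1   3   5   1   1   1   2   2   3   9   1   5   3   5
   5   5   5  77  19  12  53  62  39  70  49  36  34   4   4  23  42  18  17  19   2  13  24  23  16   3   3   4   4
  17   2  51  60  66  64  60  60  35  69  66  66  57  62  40  20   1   1  35  32  16   2   3   2   1   2   2   3   1
 130  11  39   5  27  89  62  62  62  67  61  62  64  43  37   7  35  69  32   3  37  38   1   1   4   4   5   1   2
 162 204 116 114 120  35   3  74  86  65  61  59  60  45  35   1   3   6  17  60  61  64   7  33   9   3   1   3   3
 154 205 218  18  61 115  73   2   2  57  70  59  60  42  67   3   1   3   5  44  62  61  63  88   2  41   2   1   1
 139 182 202 204 171  66   2   3   2   2   4  42  71  89  58   4   2   4   4  47   3   2  57   6  18   3  13  30  20
  10  46   4   9   1   3  39  24   3   2   3   2   1   3   1  13   6   2   3  40  35  16   2   1   2   1   8   2   1
  52   3   1   0   2  55  63  34   2  36  30   2   3   1   2   1  33   1   5   6   2   2   1   1   1   3   4   2   3
   1   1   0   0   4  62  61  59  59  30   2  56   4   2   4   1   3   1  46  38   1   3   1   1   3   4   1   2   2
  19   1   1   1   4  61  60  61  60  61  62  29  47   3   0   3   1   1  33   3   1   1   1   2   5   3   2   2   8
  11   1   0   0  10  60  59  48  50  29  62  61   1  78   2   3   1   2  10   1   2   3   1   2   1   1   3   1   2
   2   1   1   1  65  87  60  60  59  58  58  61  61  58  12  15  19  20   1   3   3   2   2   3   4   2   1   0   1
```

Emit:
servo_tool --dp '[[-17, -32.5, 0], [-17, -32.5, 0], [-17, -32.5, 0], [-17, -32.5, 0], [-17, -32.5, 0], [-16.5, -33, 0], [0, 0, 0], [0, 0, -45], [0, 0, -38], [0, 0, 0]]' --angular '[[0, 0, -2], [0, 0, 0], [0, 0, 0], [0, 0, 0], [0, 0, 0], [0, 0, 0], [0, 0, 0], [0, 0, 0], [0, 0, 0], [0, 0, 0]]' --jaw '[1, 1, 1, 1, 1, 1, 1, 1, 1, 1]'

```text
clock: 47.5
eef_pos: [513.6, -383.2, 68.4]
eef_rot: [-3.114, 1.565, 2.423]
wrist_force: [-0.6, -0.0, -1.7]
finger_gap: 9.7
```

Emit:
servo_tool --dp '[[0, 0, 0], [0, 0, 0]]' --angular '[[0, 0, 0], [0, 0, 0]]' --jaw '[1, 1]'

```text
clock: 47.75
eef_pos: [515.2, -385.3, 73.4]
eef_rot: [0.047, 1.568, -0.7]
wrist_force: [0.8, 0.1, -2.7]
finger_gap: 9.7
```

Emit:
servo_tool --dp '[[0, 0, -15], [0, 0, -8], [0, 0, -3], [0, 0, 0], [0, 0, 0], [0, 0, 0], [0, 0, 0], [0, 0, 50], [0, 0, 55], [0, 0, 0]]' --angular '[[0, 0, 0], [0, 0, 0], [0, 0, 0], [0, 0, 0], [0, 0, 0], [0, 0, 0], [0, 0, 0], [0, 0, 0], [0, 0, 0], [0, 0, 0]]' --jaw '[1, 1, 1, 1, -0.3, -0.3, -0.3, -0.3, -0.3, -0.3]'

```text
clock: 49.0
eef_pos: [515.9, -386.1, 155.3]
eef_rot: [0.046, 1.563, -0.701]
wrist_force: [0.1, 0.6, -1.1]
finger_gap: 61.0
```

Emit:
servo_tool --dp '[[29, 31.5, 0], [29, 31.5, 0], [29, 31.5, 0], [29, 31.5, 0], [29, 31.5, 0], [0, 0, 0], [0, 0, -40], [0, 0, -36], [0, 0, -9], [0, 0, 0]]' --angular '[[0, 0, 2], [0, 0, 0], [0, 0, 0], [0, 0, 0], [0, 0, 0], [0, 0, 0], [0, 0, 0], [0, 0, 0], [0, 0, 0], [0, 0, 0]]' --jaw '[-0.3, -0.3, -0.3, -0.3, -0.3, -0.3, -0.3, -0.3, -0.3, 1]'

```text
clock: 50.25
eef_pos: [659.3, -228.0, 65.6]
eef_rot: [-2.517, 1.571, 3.053]
wrist_force: [0.2, -0.3, 0.7]
finger_gap: 54.5
```

Emit:
servo_tool --dp '[[0, 0, 0], [0, 0, 0], [0, 0, 0], [0, 0, 0], [0, 0, 0], [0, 0, 0], [0, 0, 30], [0, 0, 40], [0, 0, 20], [0, 0, 0]]' --angular '[[0, 0, 0], [0, 0, 0], [0, 0, 0], [0, 0, 0], [0, 0, 0], [0, 0, 0], [0, 0, 0], [0, 0, 0], [0, 0, 0], [0, 0, 0]]' --jaw '[1, 1, 1, 1, 1, 1, 1, 1, 1, 1]'

```text
clock: 51.5
eef_pos: [659.7, -227.6, 156.0]
eef_rot: [0.262, 1.57, -0.45]
wrist_force: [-0.9, -0.9, -1.6]
finger_gap: 9.6
```

Emit:
servo_tool --dp '[[0, 0, 0]]' --angular '[[0, 0, 0]]' --jaw '[1]'

```text
clock: 51.62
eef_pos: [658.8, -227.2, 153.3]
eef_rot: [-2.793, 1.568, 2.778]
wrist_force: [-0.4, 0.2, -3.4]
finger_gap: 9.9
```

```bash
python3 - <<'E'
from h import *
st()
s=camera('side')['frame'][:,:,::-1].astype(int);o=cv2.imread('pics/side0.png').astype(int)
d=np.abs(s-o).max(2)[185:240,285:370]
for r in d[::4,::3]: print(''.join('%4d'%v for v in r))
E
```

```text
51.6 [ 658.8 -227.2  153.3] yang 49.2 xdir [-0.003  0.001 -1.   ] [-0.4  0.2 -3.4] 9.9 [-0.38  0.68  1.09 -0.    1.38 -1.24]
   6   2   3   2  37  82  44  35   1   2   3   1   4   1   3   3   1   1   3   2   2   0   3   3   1   3   2   3   2
   6   3   1   1  30  30   8  13  14  47  67  41   1  19  11   2   2   8   1   2   1   3   2   2  10   3   6   3   4
   1   4   3  76  18  11  53  64  38  72  60  64  35   4   4  24  41  16  20  22   3  12  25  25  15   2   2   4   2
  81  14  51  59  66  64  61  60  34  71   1   4  23  90  43  44   2   3  36  31  18   4   3   1   1   0   1   3   1
 187 194  87   3  28  88  61  63  63  71   3   2   3   1  63   2  34  69  33   3  36  38   1   1   2   1   5   2   6
 187 146  19   1   1   3   8  63  87  68   3   1   2   6  62   8   4   5  18  58  61  64   6  33  10   3   3   3   1
  30   9   3   2   1   2   1   2   3   1   2   3   1   2  95   1   1   3   7  45  62  62  62  88   1  43   2   2   2
  13  11  11   2   4   4   1   0   3   1   1  44   1  53  48   1   3   3   5  46   4   2  57   8  17   1  12  30  20
   2   1   1   2   0   2  40  26   4   2   2   0   1   1  26  12   7   3   3  40  34  15   2   1   1   1  10   2   2
   0   1   0   1   2  56  62  34   2  36  30   2   4   3   1   1  33   2   3   6   1   2   1   1   3   2   6   2   2
   1   1   0   1   3  62  61  58  60  32   2  57   3   1   5   2   1   2  46  37   2   1   3   3   1   1   1   2   1
   1   0   1   1   3  62  60  60  59  61  62  27  48   2   1   1   3   1  34   3   2   0   2   1   1   4   3   2   3
   0   0   1   0   9  59  60  48  51  28  62  61   1  78   1   1   1   1  10   5   1   3   2   3   4   2   1   1   2
  18  20   2   1  65  87  59  60  60  59  59  61  61  57  14  15  19  25   2   3   3   0   2   3   3   2   1   1   0
```

Emit:
servo_tool --dp '[[-17, -34, 0], [-17, -34, 0], [-17, -34, 0], [-17, -34, 0], [-17, -34, 0], [-16, -34, 0], [0, 0, 0], [0, 0, -45], [0, 0, -38], [0, 0, 0]]' --angular '[[0, 0, -2], [0, 0, 0], [0, 0, 0], [0, 0, 0], [0, 0, 0], [0, 0, 0], [0, 0, 0], [0, 0, 0], [0, 0, 0], [0, 0, 0]]' --jaw '[1, 1, 1, 1, 1, 1, 1, 1, 1, 1]'

```text
clock: 52.92
eef_pos: [557.5, -429.4, 68.5]
eef_rot: [-3.119, 1.564, 2.417]
wrist_force: [-1.0, -0.3, -2.7]
finger_gap: 9.8
```

Emit:
servo_tool --dp '[[0, 0, 0], [0, 0, 0]]' --angular '[[0, 0, 0], [0, 0, 0]]' --jaw '[1, 1]'

```text
clock: 53.18
eef_pos: [559.2, -431.7, 74.5]
eef_rot: [0.043, 1.568, -0.704]
wrist_force: [-0.9, -0.4, -2.1]
finger_gap: 9.6
```

Lower, release, rise and retreat for the final check.

Emit:
servo_tool --dp '[[0, 0, -15], [0, 0, -8], [0, 0, -3.5], [0, 0, 0], [0, 0, 0], [0, 0, 0], [0, 0, 0], [0, 0, 50], [0, 0, 50], [0, 0, 60]]' --angular '[[0, 0, 0], [0, 0, 0], [0, 0, 0], [0, 0, 0], [0, 0, 0], [0, 0, 0], [0, 0, 0], [0, 0, 0], [0, 0, 0], [0, 0, 0]]' --jaw '[1, 1, 1, 1, -0.3, -0.3, -0.3, -0.3, -0.3, -0.3]'

```text
clock: 54.42
eef_pos: [558.1, -431.2, 206.8]
eef_rot: [-3.105, 1.569, 2.431]
wrist_force: [0.9, -0.1, -0.3]
finger_gap: 60.7
```

Emit:
servo_tool --dp '[[-40, -10, 20], [-50, -10, 0], [-50, -10, 0], [-50, -10, 0], [-50, -10, 0], [-50, -10, 0], [-10, -10, 0], [0, 0, 0], [0, 0, 0]]' --angular '[[0, 0, 0], [0, 0, 0], [0, 0, 0], [0, 0, 0], [0, 0, 0], [0, 0, 0], [0, 0, 0], [0, 0, 0], [0, 0, 0]]' --jaw '[-0.3, -0.3, -0.3, -0.3, -0.3, -0.3, -0.3, -0.3, -0.3]'

```text
clock: 55.55
eef_pos: [259.6, -501.2, 225.7]
eef_rot: [2.105, 1.571, 1.359]
wrist_force: [0.2, 0.3, 0.4]
finger_gap: 61.4
```

```bash
python3 - <<'E'
from h import *
st(); pair((180,80,280,220),(150,120,230,190),'p12.png')
E
```

```text
55.5 [ 259.6 -501.2  225.7] yang 47.2 xdir [ 0.  0. -1.] [0.2 0.3 0.4] 61.4 [-1.16  0.32  1.45  0.    1.37 -1.98]
```

View pics/p12.png

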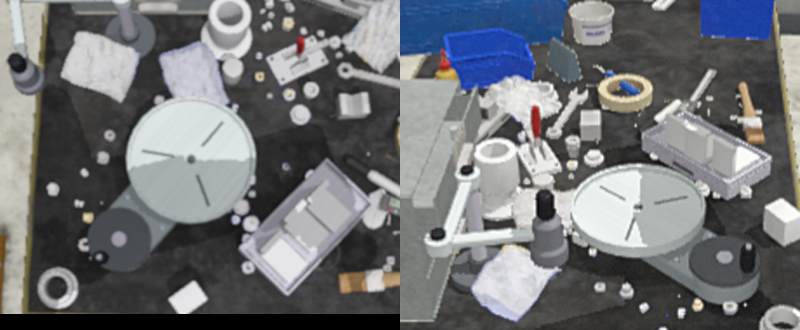

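p12 is my 16th and last picture. It shows an empty plate, the camera back at the left, and parts in the tray, but the third plate looks displaced. I'll measure it from here with numbers only.

```bash
python3 - <<'E'
from h import *
for n,o,(x0,x1,y0,y1) in(('top','top0.png',(345,442,186,292)),('side','side0.png',(286,368,175,235))):
    c=camera(n);a=cv2.cvtColor(c['frame'],cv2.COLOR_RGB2GRAY)[y0:y1,x0:x1];b=cv2.imread('pics/'+o,0)[y0:y1,x0:x1]
    print(n)
    for i in range(0,a.shape[0],3): print('%4d '%(y0+i)+' '.join('%2d'%(v//4) for v in a[i,::3])+'  |  '+' '.join('%2d'%(v//4) for v in b[i,::3]))
E
```

```text
top
 186 56 56 57 52 52 10 11 10 10 10 10 10  9 11 10  8  8 10 11  9  8  8 11 15 16 17 14 15 14 12 14 23 15  |  56 56 56 53 53 14 15 15 15 15 15 13 12 12 11  8  8 10 11  9  8 12 13 15 15 17 14 14 13 12 14 22 15
 189 57 56 57 51 51 10 11 10 10 10 11 11 10 10  9  9  9 10 11 11  8  9  9 13 13  9  9 10 13 11 13 18 16  |  56 56 56 53 52 14 13 13 11 11 10 10 10 10  9  9  9 10 11 11  8 10 13 13 13  9  9 10 13 11 13 17 16
 192 46 53 46 41 39 12 11 10 11 12 11 10 10 11  9  8  9  9 10 11 13 34 20 11 11  8 14 16 10 12 14 13 15  |  56 57 56 53 50 13 10 10 10 12 11 10 10 10  9  8  9  9 10 10 13 34 20 12 11  7 14 15 10 11 14 13 15
 195 44 43 44 41 40 10 10 10 11 12 11 33 24 11 11  9 10  8  8 12 36 32 30 21 11 10  9 13 15 14 10 14 13  |  57 56 56 53 52 10 10 10 11 12 11 32 24 10 10  9  9  8  8 12 36 32 30 21 11 10  9 13 15 13 10 14 13
 198 43 44 44 40 37 10 11 10 10 11 12 27 30 14  9  9  9 15 16 36 40 39 32 30 22 12 11  9 11 15 14 12 16  |  56 56 57 49 49 10 10 10 10 11 10 26 29 10  9  9  9 15 16 35 39 38 31 43 40 11 11  9 10 15 14 12 16
 201 44 44 44 39 34 11 11 10  9  9 12 14 12 11  9 10 13 47 37
[... 9200 characters left out ...]
 44 45 45 46 45 45 45 40 37 39 26 40 32 34 32 35 53 49 41 42 41 41 41 20 16 17 16  |  60 60 60 60 61 45 45 45 40 37 39 26 40 33 33 32 35 36 33 32 42 40 41 42 19 15 16 17
 226 60 44 45 45 45 45 45 45 44 45 39 44 48 56 31 33 35 33 43 43 45 42 25 15 16 18 19 18  |  60 60 60 60 57 45 45 44 44 45 40 44 47 56 31 34 34 34 33 43 45 41 24 15 15 17 19 17
 229 60 45 45 45 45 45 45 45 45 45 45 39 39 46 30 32 33 33 41 41 53 49 29 17 19 17 19 17  |  59 60 60 59 46 45 45 45 45 44 45 39 39 45 29 32 33 33 33 41 53 49 28 16 19 16 19 17
 232 60 43 45 44 45 45 45 46 43 40 45 45 33 42  3 52 34 33 42 21 37 44 21 17 19 19 19 19  |  59 59 59 60 46 45 45 45 45 43 45 44 36 42  3 52 34 33 42 20 38 44 20 17 19 19 18 19
```

```bash
python3 - <<'E'
from h import *
c=camera('top');a=cv2.cvtColor(c['frame'],cv2.COLOR_RGB2GRAY);b=cv2.imread('pics/top0.png',0)
C=np.array([491.5,-406.]);th=np.radians(-42.6);ux=np.array([np.cos(th),np.sin(th)]);uy=np.array([-ux[1],ux[0]])
xs=np.arange(-108,110,2)
for y in(-25,-5,10):
  m=np.float32([proj(c,(*(C+ux*x+uy*y),36)) for x in xs])
  for n,i in(('now',a),('start',b)):
    v=cv2.remap(i,m[:,0],m[:,1],1).ravel()//4; print(y,n,' '.join(f'{x}:{q}' if k%10==0 else str(q) for k,(x,q) in enumerate(zip(xs,v))))
# web top profile, side view, plane z=80 just on outer face y=36 
c=camera('side');a=cv2.cvtColor(c['frame'],cv2.COLOR_RGB2GRAY);b=cv2.imread('pics/side0.png',0)
for z in(78,70,60):
  m=np.float32([proj(c,(*(C+ux*x+uy*36),z)) for x in xs])
  for n,i in(('now',a),('start',b)):
    v=cv2.remap(i,m[:,0],m[:,1],1).ravel()//4; print('web z',z,n,' '.join(f'{x}:{q}' if k%10==0 else str(q) for k,(x,q) in enumerate(zip(xs,v))))
E
```

```text
-25 now -108:20 31 43 48 46 47 50 49 47 47 -88:52 56 57 57 57 57 57 57 57 57 -68:57 57 57 57 57 57 57 57 57 57 -48:57 55 52 48 50 51 51 50 48 46 -28:47 50 49 47 46 46 46 46 46 46 -8:46 46 46 46 46 46 46 46 46 46 12:46 46 44 38 34 37 42 46 46 46 32:46 46 46 46 46 46 46 46 46 46 52:46 46 46 46 46 46 46 44 42 40 72:39 39 39 39 39 39 39 39 40 42 92:45 46 46 43 40 43 44 38 25
-25 start -108:20 30 43 48 45 47 50 52 52 51 -88:47 43 41 43 45 45 45 45 45 46 -68:46 46 46 46 46 46 46 46 47 48 -48:47 46 46 45 44 42 40 39 39 38 -28:37 34 32 33 40 45 46 46 46 46 -8:46 46 46 46 46 46 46 46 46 46 12:46 46 46 46 46 45 43 41 39 39 32:39 39 38 34 31 30 36 43 45 46 52:46 46 46 46 46 46 46 46 47 49 72:53 56 57 57 57 57 57 56 55 52 92:50 48 46 42 40 42 43 37 24
-5 now -108:19 30 41 47 46 47 50 50 48 47 -88:50 55 57 57 57 57 57 57 57 57 -68:57 57 57 57 57 57 57 57 57 57 -48:57 56 53 49 50 51 51 49 47 46 -28:49 54 55 53 49 46 46 46 46 46 -8:46 46 46 45 46 46 46 46 46 46 12:46 45 42 37 33 37 43 46 46 46 32:46 46 46 46 46 46 46 46 46 46 52:46 46 46 46 46 46 46 45 42 40 72:40 40 40 40 40 40 40 40 40 40 92:38 3
[... 2725 characters left out ...]
1 41 41 41 41 41 41 40 -68:41 41 40 40 40 40 40 40 39 39 -48:42 45 46 47 47 47 45 43 42 41 -28:41 42 41 41 41 41 41 40 40 40 -8:40 40 40 40 40 40 40 40 40 40 12:39 39 40 41 41 41 41 41 41 41 32:41 41 41 41 41 41 41 41 41 40 52:40 40 40 40 39 39 40 40 38 36 72:35 35 36 38 37 35 29 23 19 21 92:18 18 16 18 18 17 15 15 15
web z 60 start -108:55 52 47 47 45 42 40 40 41 41 -88:42 41 41 41 41 41 41 41 41 41 -68:41 41 41 41 40 40 41 41 40 40 -48:40 40 41 43 45 47 47 47 47 47 -28:46 45 43 41 41 41 40 40 40 40 -8:40 41 40 40 40 40 40 40 40 40 12:40 40 39 39 39 39 39 42 44 46 32:47 47 46 43 41 41 41 41 41 40 52:40 40 40 40 40 40 40 40 40 39 72:40 40 40 39 39 39 37 35 30 24 92:18 18 16 18 18 16 15 15 15
```

```bash
python3 -c "
from cell import *
print(sign_off())"
```

```text
the job is handed in; nothing more can be done
None
```

I did the whole job in the order asked and handed it in at about 56 s. At the end all three angle plates were back in the tray, upright, and the robot was touching nothing.

- **Loading:** all three plates were standing on the turntable plate before I moved the camera.
- **Camera in:** the knob was within about 2 mm of the plate's axis in both views, and I let go of it there.
- **Crank:** I turned it anticlockwise through a full turn. It met the stop about where expected, at roughly 24 N. Pictures before and after showed the camera still centred and the plates still standing.
- **Camera out and unloading:** I swung the camera back to about where it started, roughly 260 mm from the plate's axis. Only then did I move the plates to the tray.

**Last checks:**
- The final picture shows the turntable plate empty, the camera clear and the arm withdrawn.
- **Displaced plate:** one plate stands about 20 mm from its original spot along the tray. That leaves about 2 to 5 mm between it and the middle plate. The likely cause is a knock, either on the turntable before I picked it up or after I set it down in the tray.
- Brightness profiles from both cameras show it upright, square to the tray and flat on the floor. I left it there.
- I had used all 16 picture views, so I checked that plate by measurement only, without looking at a picture.

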